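# Reset the dust gate's stay

## Robot

A 7-joint arm with a two-finger parallel gripper is mounted at the origin on the work surface. World frame = base frame: x ahead of the robot, y to its left, z up, the work surface at z = 0. Lengths are in mm, angles in rad, forces in N, time in s.
With the tool pointing down it reaches from about 350 to 900 mm from the base axis. Payload 7.2 kg.
Tool frame: the origin (TCP) lies midway between the tips of the shut fingers; the grasp point (between the pads) lies 19 mm behind it; z points along the fingers, y is the line along which they close (so a half turn about z gives the same grasp; the last joint's range is limited). The gripper opens to 85 mm and grips with 20 to 120 N. Pads are 22 mm wide; open, the fingers measure 114 mm over their backs; the gripper's body (76 mm by 85 mm) begins 54 mm behind the grasp point. The pads swing forward as they close: fully open they stand 13 mm farther back than shut.
Start: joints at [-1.284, 0.411, -0.013, 1.596, 0.006, 1.134, -0.082], TCP at [217.136, 586.072, 231.297] pointing down, gripper open.
Joint ranges: [-2.95, 2.95], [-0.29, 1.99], [-1.47, 1.44], [0.14, 2.54], [-1.03, 4.17], [0.13, 1.85], [-2.86, 2.86]. Speed limits (rad/s): [2.39, 2.39, 3.01, 3.01, 3.14, 3.14, 3.14].

## Interface

Orientations are given as a unit quaternion [w, x, y, z].
In Python, from plant import get_obs, read_camera, finish_job gives the robot as it stands. The module is installed in compiled form; this text tells all that it offers.
- The arm moves only by the tool arm_command, never from a script. Its argument "steps" is a list of rows, each a list of 5 numbers: the finger opening in m, from 0 to 0.0854, then the shift along the tool's x, y, z in m, then the turn about the tool's z in rad. In form: [[jaw, tx, ty, tz, roll], ...]. A call has 1 to 5 rows; each row shifts and turns the commanded pose from where the row before left it, along the tool's axes as they then stand; what a row does not reach is not made up. A row lasts 1/8 s, in which the tool goes at most 62.5 mm and 10.7 degrees, less where a joint would pass 70% of its speed; a pose out of reach is approached as far as the arm can. A call is refused whole if a number of a shift passes 0.0625 or a number of a turn 0.188, either way. A call with a gripper value outside its range is refused whole. The fingers move at their own pace and stop on an object; "squeeze" is the grip in N (left out, the last holds). Time passes only in rows, so rows that do not move let the fingers close. It gives the time, the measured TCP pose, the force, the opening and the grip force at its end, in the units of the state.
- get_obs(): the state, without advancing time (a new reading comes with each control period).
- read_camera(name): name is "scene" or "side" or "wrist"; returns a dict with "frame" (384x512x3 uint8, red, green, blue), "fx", "fy", "cx", "cy" (pixels), "view" (4x4, takes a point from world to camera coordinates). Camera axes: x right, y up, looking along -z (the intrinsics and any distortion apply to the point x, -y, -z); pixel columns grow to the right and rows downward; lengths in mm; the calibration is good to about 2 mm. A picture is of the moment at which its call begins. There is no depth.
- finish_job(): hands the job in; it is judged then, once.
The state is a dict: "time": time; "q": joint angles; "qvel": joint speeds; "joint_torque": joint torques, N m; "ee_pos": TCP position; "ee_rot": TCP orientation; "force": force on the tool from outside, world axes, zero at the start; "torque": the same for the moment, N m; "gripper_width": finger opening in mm; "grasp_force": force on a finger pad.
Only numpy, scipy, OpenCV 4.12 (cv2) and the standard library are available. Lean on these libraries where they do the work, as an engineer would, in place of code of your own. Each camera call takes 0.05 s, during which the arm holds its last target. There are 200 camera calls.

## Task

Two dust ports lie on the bench, each with a sliding gate held by a flat stay that has three holes, one of them dropped over a small upright pin. Open the wide port fully: take its stay by the upright tab, lift it off its pin, pull it back with the gate and drop the hole nearest the gate (of the three) over the pin, so that the stay lies flat on its rest. Leave the narrow port's stay and the other things on the bench alone.

Things in the scene. Friction and masses are not known exactly. Their poses are not given: they have to be found in the camera images.
- wide_stay_tab (a point): Centre of the upright light-metal tab on the free end of the wide port's stay: the place to grip. 12 mm thick (along y), 30 mm long (x), 50 mm high; its foot stands on the stay's top face, 25 mm below this point. x along the stay towards the gate, y across, z up. The stay is a loose flat light-metal bar 230 x 36 x 6 mm, about 0.22 kg, with three 24 mm holes 45, 90 and 135 mm from here along +x.
- wide_stay_hole (a point): Centre, at the stay's underside, of the hole that must go over the pin: 135 mm from the tab's centre along +x, 31 mm below it; same axes. The pin starts in the hole nearest the tab, 90 mm away. 60 mm farther on, a 16 mm eye sits round a 10 mm upright stud on the gate, so the gate follows the stay; the stud's wide head keeps the eye on but lets the whole stay be lifted level by up to 40 mm.
- wide_pin (a point): Foot of the wide port's fixed pin, at the top of its rest block (30 mm above the bench), where the stay's underside lies. The pin is 10 mm thick, tapered at the tip, 14 mm high. x from the pin towards the gate, y across, z up. Its base plate is 380 x 170 mm; its gate, 130 mm wide, slides along x against about 1.5 N, stays where left, and has 98 mm of travel from shut towards -x.
- narrow_stay_tab (a point): Centre of the like upright tab on the narrow port's stay, to be left alone. The narrow port is alike but for a base plate 104 mm and a gate 64 mm wide, and stands half open; either port may be on the left.
- blade: Bystander: knife with a dark wooden handle, 220 x 34 x 18 mm, lying at the right edge; origin underneath its middle.
- roller: Bystander: steel grinder roller standing on end, 60 mm across, 72 mm high, at the left edge; origin underneath its centre.
- jar: Bystander: amber jar with black lid, 60 mm across, 80 mm high, at the left edge; origin underneath its centre.

How it is judged (in metres and radians):
At the end, for the whole second after the job is handed in: The hole of the wide stay nearest the gate is over the pin (within 11 mm sideways) and the stay lies down on its rest (hole less than 4 mm above the rest, tilt under 4 degrees) (horizontal distance between wide_stay_hole and wide_pin below 0.011 m and z of wide_stay_hole in the frame of wide_pin below 0.004 m and angle between wide_stay_tab's own z axis and vertical below 0.07 rad); the robot touches nothing.
It fails at once if the narrow port's stay is moved (over 20 mm) (distance of narrow_stay_tab from where it was at the start of the episode above 0.02 m).
It fails at once if the knife, roller or jar is moved (over 30 mm) (distance of any of blade, roller, jar from where it was at the start of the episode above 0.03 m).
It also fails if it takes over 35 s, if anything falls off the work surface, if the arm or the gripper's body presses on something with over 40 N, if the wrist force passes 120 N, or if a joint passes its speed limit or range.

## Working session

There is one attempt and no reset: what is moved stays moved. The work goes in short steps, Python scripts to look and compute and a tool call to move; the robot and the scene stay as the last step left them, time stands still between calls to the robot, and variables do not carry over. Pictures are saved under pics/ and viewed, at most 10 in all, crops included, and the job is handed in when it is done.

Besides the shell and the picture viewer there is one more tool, called by a JSON object that holds its "name" and its "arguments". arm_command: Moves the arm, as the interface text tells. Its arguments: {"type":"object","properties":{"steps":{"type":"array","items":{"type":"array","items":{"type":"number"}}},"squeeze":{"type":"number"}},"required":["steps"]}

```bash
mkdir -p pics
cat > h.py <<'E'
import numpy as np, cv2, json
from plant import get_obs, read_camera, finish_job
def snap(name,fn):
    c=read_camera(name); cv2.imwrite('pics/'+fn+'.png',c['frame'][:,:,::-1])
    json.dump({k:(np.array(c[k]).tolist()) for k in c if k!='frame'},open('pics/'+fn+'.json','w'))
    return c
def load(fn): return json.load(open('pics/'+fn+'.json'))
def ray(c,u,v):
    V=np.array(c['view']);R=V[:3,:3];o=-R.T@V[:3,3]
    d=R.T@np.array([(u-c['cx'])/c['fx'],-(v-c['cy'])/c['fy'],-1]);return o,d
def onz(c,u,v,z):
    o,d=ray(c,u,v);return (o+d*(z-o[2])/d[2]).round(1)
def proj(c,p):
    V=np.array(c['view']);q=V[:3,:3]@np.array(p)+V[:3,3]
    return (c['cx']+c['fx']*q[0]/-q[2], c['cy']+c['fy']*q[1]/q[2])
E
python3 - <<'E'
from h import *
a=[cv2.imread('pics/x') for _ in []]
for n in ['scene','side','wrist']:
    c=snap(n,n+'0'); print(n,{k:c[k] for k in c if k!='frame'})
o=get_obs();print(o)
E
```

```text
scene {'fx': 495.69793534127854, 'fy': 495.69793534127854, 'cx': 253.0874567850023, 'cy': 202.81701999818688, 'view': array([[ 4.06238812e-01,  9.13671960e-01, -1.31748382e-02,
        -2.11706429e+02],
       [-7.04245498e-01,  3.22245194e-01,  6.32610712e-01,
         3.43944556e+02],
       [ 5.82244198e-01, -2.47712704e-01,  7.74357870e-01,
        -2.01518007e+03],
       [ 0.00000000e+00,  0.00000000e+00,  0.00000000e+00,
         1.00000000e+00]])}
side {'fx': 408.246514056629, 'fy': 408.246514056629, 'cx': 258.03582771174587, 'cy': 187.81592765957103, 'view': array([[ 9.99585810e-01, -2.58551785e-02,  1.26379679e-02,
        -5.72551392e+02],
       [ 9.93047950e-03,  7.22055039e-01,  6.91764343e-01,
        -5.98080653e+01],
       [-2.70109990e-02, -6.91352320e-01,  7.22012726e-01,
        -1.47890408e+03],
       [ 0.00000000e+00,  0.00000000e+00,  0.00000000e+00,
         1.00000000e+00]])}
wrist {'fx': 286.6682691974878, 'fy': 286.6682691974878, 'cx': 254.61269334395703, 'cy': 194.62685857277367, 'view': array([[ 3.47838305e-01,  9.37553830e-01, -1.15276884e-03,
        
[... 314 characters left out ...]
  0.41173387, -0.0126689 ,  1.59685805,  0.00559645,
        1.13427007, -0.08218298]), 'qvel': array([-1.57034304e-04, -2.69988802e-03, -6.87718047e-04, -5.05287627e-03,
        9.75435595e-05,  1.56719335e-03,  5.13324445e-04]), 'joint_torque': array([ 1.57902014e-03, -6.01038480e+01,  6.82860911e-01, -2.99647862e+01,
        1.39482334e-02,  7.91773346e-03,  5.38594662e-06]), 'ee_pos': array([217.04727763, 585.70202691, 230.63287552]), 'ee_rot': array([-5.92741215e-05,  1.76468866e-01,  9.84306029e-01, -6.14087023e-04]), 'force': array([-0.20090416,  0.41563534, -0.20157165]), 'torque': array([ 0.00616432, -0.02584353, -0.03431789]), 'grasp_force': 0.0, 'gripper_width': 85.54110843068644}
```

View pics/scene0.png

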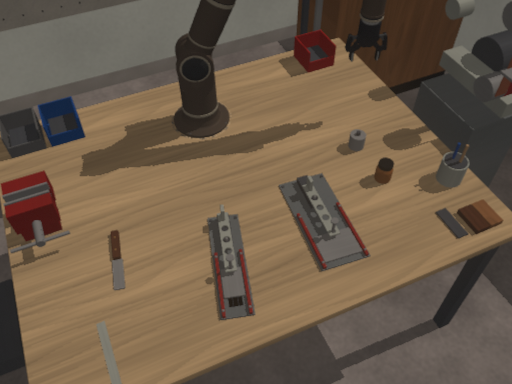

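View pics/side0.png

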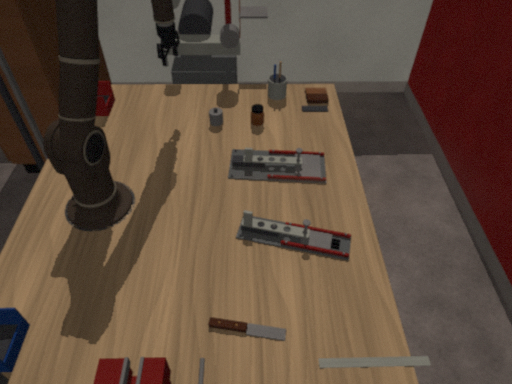

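Scene: the wide port is at about (323,220) and the narrow port at (230,265). In the side view the wide port is at (278,165). I'll enlarge it in both.

Run:
```python
from h import *
a=cv2.imread('pics/scene0.png')[165:270,270:375]; b=cv2.imread('pics/side0.png')[140:190,220:335]
a=cv2.resize(a,None,fx=5.5,fy=5.5,interpolation=cv2.INTER_CUBIC)
cv2.imwrite('pics/a.png',a)
b=cv2.resize(b,None,fx=6.5,fy=6.5,interpolation=cv2.INTER_CUBIC); cv2.imwrite('pics/b.png',b)
```

```text
(no output)
```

View pics/a.png

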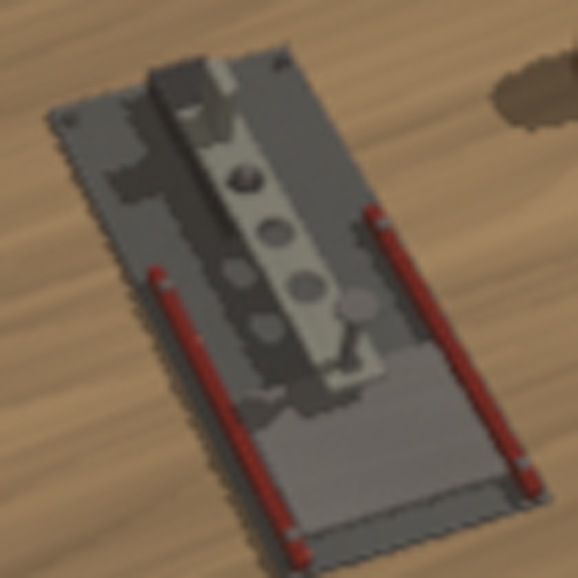

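View pics/b.png

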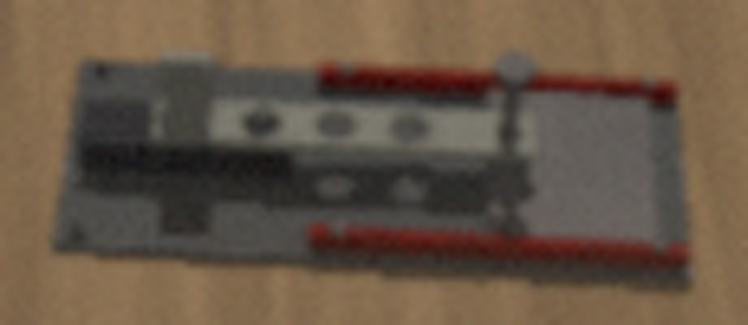

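The crops show the three stay holes. In a.png they are at (246,179), (276,232) and (307,287); in b.png at (262,124), (336,125) and (409,128). The tab stands left of the first hole.

Run:
```python
from h import *
s=load('scene0');d=load('side0')
for p in [(246,179),(276,232),(307,287)]: print('scene',onz(s,270+p[0]/5.5-.4,165+p[1]/5.5-.4,36))
for p in [(262,124),(336,125),(409,128)]: print('side',onz(d,220+p[0]/6.5-.4,140+p[1]/6.5-.4,36))
print('tabtop s',onz(s,270+219/5.5,165+76/5.5,86),'d',onz(d,220+187/6.5,140+56/6.5,86))
o=get_obs()
from scipy.spatial.transform import Rotation as R
w,x,y,z=o['ee_rot'];print(R.from_quat([x,y,z,w]).as_matrix().round(3))
V=np.array(load('wrist0')['view']);print('cam in tool',R.from_quat([x,y,z,w]).inv().apply(-V[:3,:3].T@V[:3,3]-o['ee_pos']))
```

```text
scene [585.3 201.4  36. ]
scene [630.2 197.9  36. ]
scene [675.3 194.2  36. ]
side [584.9 199.1  36. ]
side [629.6 197.7  36. ]
side [673.7 194.4  36. ]
tabtop s [542.6 202.5  86. ] d [541.2 201.9  86. ]
[[-0.938  0.347 -0.   ]
 [ 0.347  0.938 -0.001]
 [-0.    -0.001 -1.   ]]
cam in tool [  79.81789406   -0.46225094 -141.82780009]
```

{"name": "arm_command", "arguments": {"steps": [[0.085,0,0,0,-0.145],[0.085,0,0,0,-0.144],[0.085,-0.035,-0.036,0,0],[0.085,-0.035,-0.036,0,0],[0.085,-0.035,-0.036,0,0]], "squeeze": 80}}

```text
time: 0.78
ee_pos: [315.6, 470.0, 231.0]
ee_rot: [-0.0, 0.033, 0.999, -0.0]
force: [1.1, 0.2, -0.0]
gripper_width: 84.7
grasp_force: 0.0
```

{"name": "arm_command", "arguments": {"steps": [[0.085,-0.035,-0.036,0,0],[0.085,-0.035,-0.036,0,0],[0.085,-0.035,-0.036,0,0],[0.085,-0.035,-0.036,0,0],[0.085,-0.035,-0.036,0,0]]}}

```text
time: 1.4
ee_pos: [478.4, 278.9, 231.2]
ee_rot: [-0.0, 0.033, 0.999, 0.0]
force: [1.6, -0.2, -0.5]
gripper_width: 85.1
grasp_force: 0.0
```

{"name": "arm_command", "arguments": {"steps": [[0.085,-0.035,-0.036,0.02,0],[0.085,0,0,0.03,0],[0.085,0,0,0,0],[0.085,0,0,0,0]]}}

```text
time: 1.9
ee_pos: [510.0, 243.0, 182.0]
ee_rot: [0.0, 0.032, 0.999, 0.0]
force: [-0.2, -0.8, 0.5]
gripper_width: 85.1
grasp_force: 0.0
```

Run:
```python
from h import *
from scipy.spatial.transform import Rotation as R
c=snap('wrist','w1');o=get_obs();w,x,y,z=o['ee_rot'];M=R.from_quat([x,y,z,w]).as_matrix()
print(o['ee_pos'],M.round(3),o['time'])
print([np.round(proj(c,p)) for p in [(540.5,203,86),(585,200.2,36),(630,197.5,36),(674.5,194.3,36)]])
im=cv2.imread('pics/w1.png');cv2.imwrite('pics/w1b.png',cv2.resize(im,(768,576)))
```

```text
[510.28762791 243.18833965 182.43449735] [[-0.998  0.064  0.001]
 [ 0.064  0.998  0.001]
 [-0.001  0.001 -1.   ]] 1.95
[array([214., 230.]), array([222., 247.]), array([223., 281.]), array([224., 312.])]
```

View pics/w1b.png

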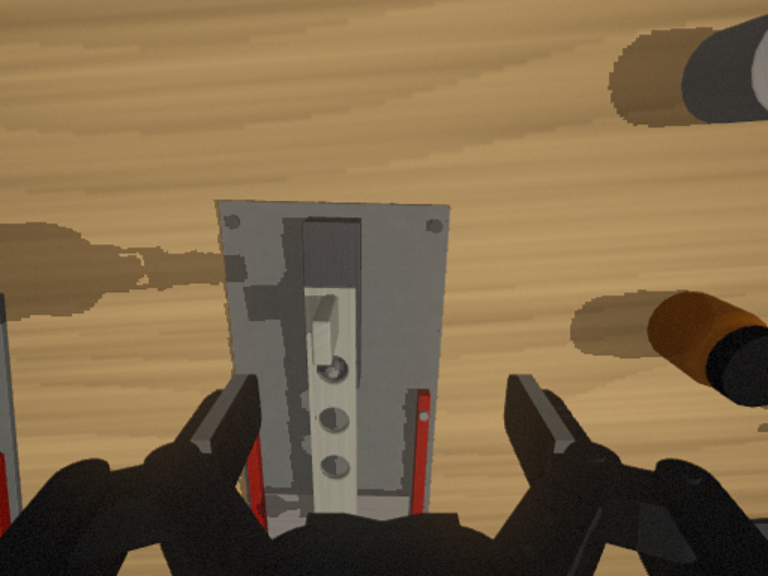

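The wrist view agrees with the estimate. Its holes are at (332,369), (334,420) and (335,466), within about 1 px of the prediction. Next I move over the tab and go down.

{"name": "arm_command", "arguments": {"steps": [[0.085,-0.033,-0.038,0,0],[0.085,0,0,0.045,0],[0.085,0,0,0.045,0],[0.085,0,0,0.03,0],[0.085,0,0,0.015,0]]}}

```text
time: 2.58
ee_pos: [540.3, 202.7, 45.8]
ee_rot: [-0.0, 0.032, 0.999, 0.0]
force: [0.8, 0.1, 0.1]
gripper_width: 84.9
grasp_force: 0.0
```

{"name": "arm_command", "arguments": {"steps": [[0.085,0,0,0,0],[0.04,0,0,0,0],[0.025,0,0,0,0],[0.025,0,0,0,0]]}}

```text
time: 3.08
ee_pos: [541.0, 202.2, 47.1]
ee_rot: [0.001, 0.033, 0.999, 0.0]
force: [-0.3, 0.5, -0.1]
gripper_width: 31.8
grasp_force: 0.0
```

Run:
```python
from h import *
c=snap('wrist','w2');print(get_obs()['ee_pos'])
im=cv2.imread('pics/w2.png');cv2.imwrite('pics/w2b.png',cv2.resize(im,(768,576)))
```

```text
[540.90082577 202.12632907  46.92162876]
```

View pics/w2b.png

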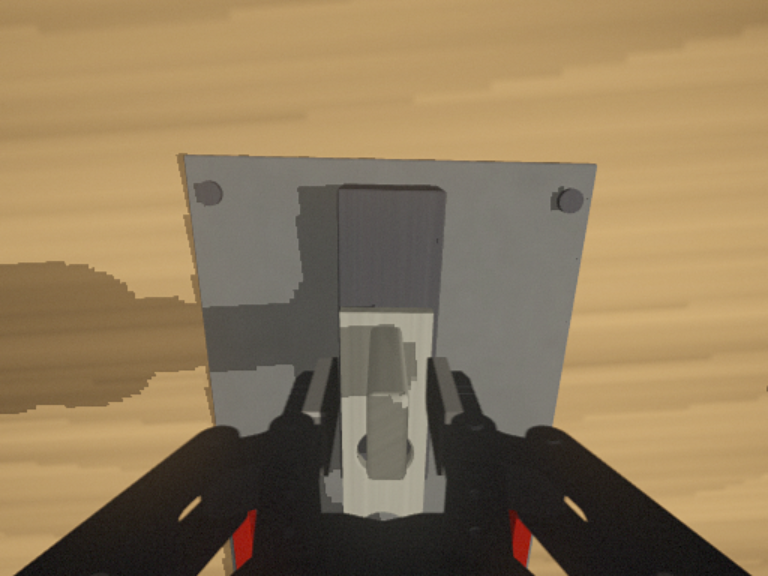

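The tab at (388,430) sits centred between the pads at (322,385) and (445,385), so I close on it.

{"name": "arm_command", "arguments": {"steps": [[0.005,0,0,0,0],[0.005,0,0,0,0],[0.005,0,0,0,0],[0.005,0,0,0,0]], "squeeze": 80}}

```text
time: 3.62
ee_pos: [540.8, 202.1, 46.8]
ee_rot: [0.0, 0.033, 0.999, 0.0]
force: [-0.4, -0.6, 5.1]
gripper_width: 11.0
grasp_force: 78.6
```

{"name": "arm_command", "arguments": {"steps": [[0.005,0,0,-0.008,0],[0.005,0,0,-0.008,0],[0.005,0,0,-0.006,0],[0.005,0,0,0,0],[0.005,0,0,0,0]]}}

```text
time: 4.25
ee_pos: [540.4, 202.0, 68.2]
ee_rot: [-0.0, 0.033, 0.999, -0.0]
force: [-0.5, -0.7, -2.2]
gripper_width: 11.1
grasp_force: 77.8
```

Run:
```python
from h import *
print(get_obs()['ee_pos'],get_obs()['force'],get_obs()['gripper_width'])
c=snap('scene','s2');d=snap('side','d2')
a=cv2.imread('pics/s2.png')[165:270,270:375]; b=cv2.imread('pics/d2.png')[130:195,220:335]
a=cv2.resize(a,(400,400),interpolation=cv2.INTER_CUBIC);b=cv2.resize(b,(400,226),interpolation=cv2.INTER_CUBIC)
cv2.imwrite('pics/e.png',np.hstack([a,np.vstack([b,np.zeros((174,400,3),np.uint8)])]))
```

```text
[540.44034342 201.96719988  68.17348968] [-0.47650411 -0.74190167 -2.21992333] 11.071092508583522
```

View pics/e.png

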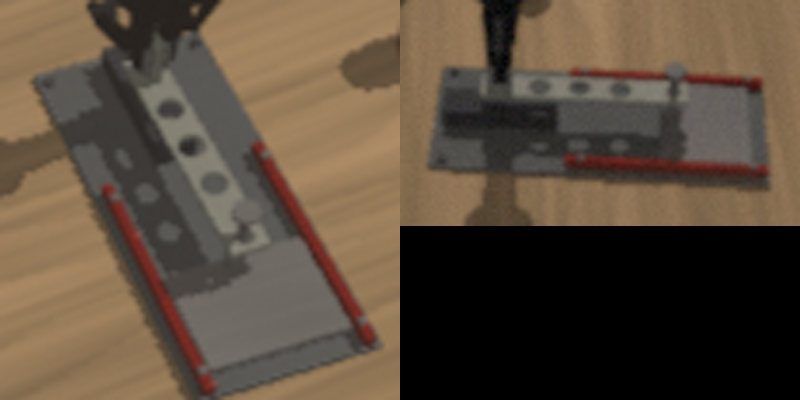

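The stay is lifted level (weight 2.2 N) and clear of the pin. I pull it back 90 mm along tool +x.

{"name": "arm_command", "arguments": {"steps": [[0.005,0.01,0,0,0],[0.005,0.015,0,0,0],[0.005,0.015,0,0,0],[0.005,0.015,0,0,0],[0.005,0.015,0,0,0]]}}

```text
time: 4.97
ee_pos: [469.6, 206.8, 68.4]
ee_rot: [0.0, 0.033, 0.999, 0.0]
force: [2.3, -0.3, -2.6]
gripper_width: 11.3
grasp_force: 77.8
```

{"name": "arm_command", "arguments": {"steps": [[0.005,0.01,0,0,0],[0.005,0.01,0,0,0],[0.005,0,0,0,0],[0.005,0,0,0,0]]}}

```text
time: 5.48
ee_pos: [450.7, 207.7, 68.2]
ee_rot: [-0.0, 0.033, 0.999, -0.0]
force: [0.6, -0.1, -2.7]
gripper_width: 11.5
grasp_force: 77.9
```

Run:
```python
from h import *
print(get_obs()['ee_pos'],get_obs()['force'],get_obs()['gripper_width'])
c=snap('scene','s3');d=snap('side','d3')
a=cv2.imread('pics/s3.png')[165:265,260:360]; b=cv2.imread('pics/d3.png')[135:195,205:305]
print(proj(c,(585,200.2,30)),proj(c,(585,200.2,44)),proj(d,(585,200.2,30)),proj(d,(585,200.2,44)))
a=cv2.resize(a,(400,400),interpolation=cv2.INTER_CUBIC);b=cv2.resize(b,(400,240),interpolation=cv2.INTER_CUBIC)
cv2.imwrite('pics/f.png',np.hstack([a,np.vstack([b,np.zeros((160,400,3),np.uint8)])]))
```

```text
[450.71921498 207.71857591  68.20031741] [ 0.59370615 -0.07223276 -2.7118551 ] 11.469927022448875
(np.float64(313.84000713477553), np.float64(198.3136588369122)) (np.float64(314.17560433736514), np.float64(195.6871709316509)) (np.float64(259.9128880709482), np.float64(159.6166952175202)) (np.float64(259.9698435117408), np.float64(156.96967886977424))
```

View pics/f.png

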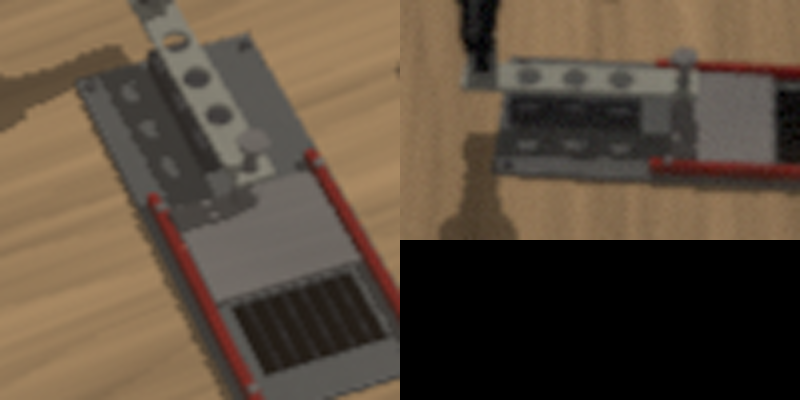

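The gate followed and the port stands open. Hole 3 is at (314.7,193.5) in the scene view and (260.2,154.5) in the side view, both straight over the pin estimate. I lower gently.

{"name": "arm_command", "arguments": {"steps": [[0.005,0,0,0.006,0],[0.005,0,0,0.005,0],[0.005,0,0,0.003,0],[0.005,0,0,0,0]]}}

```text
time: 6.08
ee_pos: [450.6, 207.7, 53.9]
ee_rot: [-0.0, 0.033, 0.999, -0.0]
force: [0.4, -0.1, -1.8]
gripper_width: 10.8
grasp_force: 77.9
```

{"name": "arm_command", "arguments": {"steps": [[0.005,0,0,0.003,0],[0.005,0,0,0.003,0],[0.005,0,0,0.001,0],[0.005,0,0,0,0]]}}

```text
time: 6.58
ee_pos: [450.7, 207.9, 47.2]
ee_rot: [-0.0, 0.033, 0.999, -0.0]
force: [-0.8, -0.1, -2.0]
gripper_width: 10.8
grasp_force: 77.9
```

No contact on the way down, so it is over the pin. I release it gently and withdraw.

{"name": "arm_command", "arguments": {"steps": [[0.005,0,0,0.0005,0],[0.03,0,0,0,0],[0.04,0,0,0,0],[0.04,0,0,0,0]]}}

```text
time: 7.08
ee_pos: [450.9, 208.0, 46.9]
ee_rot: [0.0, 0.033, 0.999, 0.0]
force: [-0.2, -0.0, 0.4]
gripper_width: 40.2
grasp_force: 0.0
```

{"name": "arm_command", "arguments": {"steps": [[0.04,0,0,-0.03,0],[0.04,0,0,-0.05,0],[0.04,0,0,-0.05,0],[0.04,0,0,-0.03,0],[0.04,0,0,0,0]]}}

```text
time: 7.7
ee_pos: [452.1, 208.6, 209.3]
ee_rot: [0.002, 0.033, 0.999, 0.002]
force: [0.5, 0.3, -0.3]
gripper_width: 39.9
grasp_force: 0.0
```

Run:
```python
from h import *
print(get_obs()['ee_pos'],get_obs()['force'],get_obs()['gripper_width'])
c=snap('scene','s4');d=snap('side','d4');w=snap('wrist','w4')
a=cv2.imread('pics/s4.png')[155:255,250:350]; b=cv2.imread('pics/d4.png')[135:195,205:305];w=cv2.imread('pics/w4.png')
a=cv2.resize(a,(400,400),interpolation=cv2.INTER_CUBIC);b=cv2.resize(b,(400,240),interpolation=cv2.INTER_CUBIC)
w=cv2.resize(w,(400,300))
cv2.imwrite('pics/g.png',np.hstack([np.vstack([a,np.zeros((140,400,3),np.uint8)]),np.vstack([b,w])]))
```

```text
[452.10033054 208.61021607 209.33155701] [ 0.47205111  0.26383868 -0.30817921] 39.91990356394138
```

View pics/g.png

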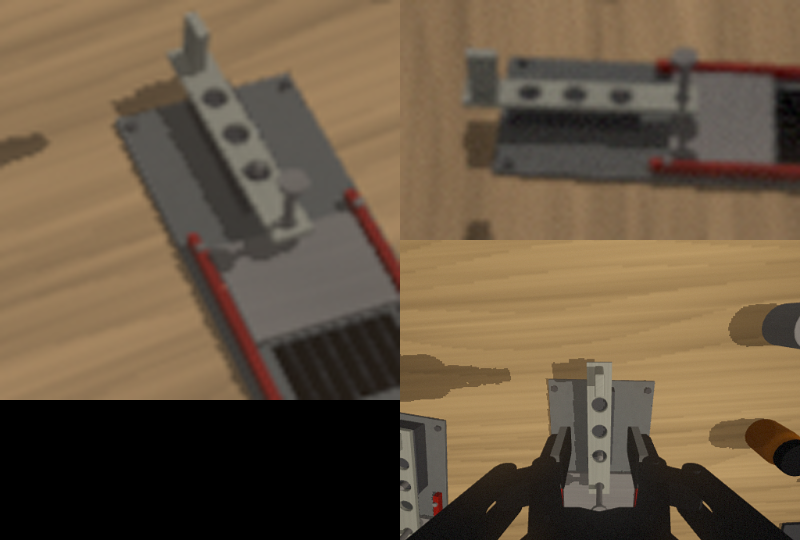

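The stay lies flat. In the side view hole 3 is at (260,159), which matches the pin at rest height, and the pin shows inside it in the wrist view.

```bash
python3 -c "
from h import *
print(finish_job())"
```

```text
the job is handed in; nothing more can be done
None
```

The wide port is fully open, with its stay lying flat and the hole nearest the gate over the pin as far as the last pictures show. I handed the job in at about 8 s of the 35 s allowed; `finish_job()` returned no verdict.

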